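# Get the kit case out from under the upper storage tier

## Task

The green picture-hanging kit case is shut inside the lower storage tier. Lift the upper tier off and stand it on the cork mat, lift the case out, set it flat on the shelf and let go of it, then take it anew and slide it into the empty middle bay of the half-shelf, straight and in until its end meets the back panel, and put the upper tier back squarely on the lower one, its foot in the opening. Lower things rather than dropping them, keep the lower tier in its place and leave everything else on the shelf undisturbed.

Things in the scene. Friction and masses are not known exactly. Their poses are not given: they have to be found in the camera images.
- upper_tier: Upper tier: translucent open tray 188 mm long (x), 98 wide (y), walls to 45 mm above its origin, about 350 g. Origin: centre of its foot's underside. The foot, 8 mm high, 172 x 82 mm (lowest 4 mm: 166 x 76), plugs into the lower tier's 180 x 90 mm opening, either way round; the tray then rests on the rim, its origin 72 mm above the lower tier's. White lengthwise arch handle over its middle.
- upper_handle (a point): Centre of the upper tier's handle bar, 64 mm above the tier's origin. The bar is 12 mm wide (y), 12 mm high, 112 mm long (x), on a post at either end (88 mm clear between); free space below it down to 12 mm above the tier's origin. Axes as the tier's.
- lower_tier: Lower tier: translucent open-topped plastic box 188 x 98 x 80 mm high (x, y, z), walls and floor 4 mm, inside 180 x 90 mm, with a thin look-only band near its rim. About 0.9 kg, loose. Origin: centre of its underside, z up, x lengthwise. It stands on the left or the right.
- kit_case: Green kit case 160 mm long (x), 58 wide (y), body 34 high, 62 high with the arch handle on its lid, about 0.4 kg; black lever latch on the -x end, 5 mm proud, look only. Origin: centre of its underside, z up. Starts lying lengthwise in the lower tier, +x end roughly to the tier's +x, 4 mm above the tier's origin; about 16 mm between its sides and the tier's walls: too little for fingers.
- case_handle (a point): Centre of the case's handle bar, 56 mm above the case's origin, on its middle. The bar is 12 mm wide (y), 12 mm high, 82 mm long (x), on a post at either end (58 mm clear between), with 16 mm free between lid and bar. Axes as the case's.
- half_shelf: Fixed grey half-shelf: a board with underside 80 mm and top 92 mm above the shelf, 328 mm wide (y), over three bays. The outer bays hold boxes; a wire roll and a packet on top reach 115 mm. Origin: on the shelf surface, at the middle of the middle bay's front edge; x points into the bay, away from the robot; z up.
- bay_back (a point): Middle of the back panel of the half-shelf's middle bay, on the shelf surface, 85 mm in from the front edge. The bay is empty, 96 mm wide, 80 mm high. Either end of the case may go first. A case that meets the panel has its origin 80 mm in front of this point and sticks out 75 mm at the front; the board keeps the hand off the case's handle there.
- mat: Fixed cork mat 230 mm (x) by 140 mm (y), 3 mm thick, empty. Origin: centre of its underside. On the side opposite the lower tier.
- hammer: Loose wooden-handled hammer. A bystander, to be left alone. Origin: on its underside.
- awl: Loose steel awl with a dark wooden handle. A bystander, to be left alone. Origin: on its underside.
- doorstop: Loose chrome doorstop, 64 mm wide, 62 mm high. A bystander, to be left alone. Origin: on its underside.
- jar: Loose closed glass jar, 64 mm wide, 85 mm high. A bystander, to be left alone. Origin: on its underside.
- nail_box: Loose cardboard box 90 x 60 x 45 mm high. A bystander, to be left alone. Origin: on its underside.
- level: Loose aluminium spirit level 200 x 22 x 45 mm high. A bystander, to be left alone. Origin: on its underside.
Things that resemble listed ones, but are neither listed nor needed, are in the scene too. What is shaped like the lower_tier but orange is not meant.

How it is judged (in metres and radians):
On the way, in this order (a step that is already met when the one before it is completed fails the run):
1. the upper tier stands on the cork mat, released (contact force between upper_tier and mat above 0.5 N and contact force between upper_tier and the fingers below 0.1 N and angle between upper_tier's own z axis and vertical below 0.1 rad and linear speed of upper_tier below 0.03 m/s), for 0.2 s.
2. the case lies flat on the shelf outside the lower tier, released, not yet home in the bay (height (world z) of kit_case below 0.006 m and angle between kit_case's own z axis and vertical below 0.1 rad and contact force between kit_case and the fingers below 0.1 N and linear speed of kit_case below 0.03 m/s and x of kit_case in the frame of half_shelf below -0.03 m and horizontal distance between kit_case and lower_tier above 0.12 m), for 0.2 s.
At the end, for the whole second after the job is handed in: Upper tier seated on the lower, centred within 7 mm, parallel within 0.1 rad, level, foot in the opening; lower tier upright, within 30 mm of its start; case flat in the middle bay, within 12 mm of the back panel, 22 mm of the middle line and 0.2 rad of straight; all at rest (x of upper_tier in the frame of lower_tier between -0.007 and 0.007 m and y of upper_tier in the frame of lower_tier between -0.007 and 0.007 m and z of upper_tier in the frame of lower_tier between 0.068 and 0.0745 m and angle between the x axis of upper_tier and the x axis of lower_tier, either way round below 0.1 rad and angle between each of upper_tier, lower_tier, kit_case's own z axis and vertical below 0.05 rad and distance of lower_tier from where it was at the start of the episode below 0.03 m and x of kit_case in the frame of half_shelf between -0.007 and 0.012 m and y of kit_case in the frame of half_shelf between -0.022 and 0.022 m and height (world z) of kit_case below 0.006 m and angle between the x axis of kit_case and the x axis of half_shelf, either way round below 0.2 rad and linear speed of each of upper_tier, kit_case below 0.02 m/s); the robot touches nothing.
It fails at once if another thing on the shelf moved by more than 30 mm (distance of any of hammer, awl, doorstop, jar, nail_box, level from where it was at the start of the episode above 0.03 m).
It fails at once if the upper tier or the case falls freely (faster than 0.6 m/s while not touched by the fingers) ((linear speed of upper_tier above 0.6 m/s and contact force between upper_tier and the fingers below 0.1 N) or (linear speed of kit_case above 0.6 m/s and contact force between kit_case and the fingers below 0.1 N)).
It also fails if it takes over 72 s, if anything falls off the work surface, if the arm or the gripper's body presses on something with over 40 N, if the wrist force passes 120 N, or if a joint passes its speed limit or range.

## Robot

A 6-joint arm with a two-finger parallel gripper is mounted at the origin on the work surface. World frame = base frame: x ahead of the robot, y to its left, z up, the work surface at z = 0. Lengths are in m, angles in degrees, forces in N, time in s.
With the tool pointing down it reaches from about 0.325 to 0.775 m from the base axis. Payload 5.5 kg.
Tool frame: the origin (TCP) lies at the very end of the fingers, on their centre line; the grasp point (between the pads) lies 19 mm behind it; x points along the fingers, z is the direction in which the jaws open and shut, and the axes are right-handed (so a half turn about x gives the same grasp; the last joint's range is limited). The gripper opens to 85 mm and grips with 20 to 120 N. Pads are 22 mm wide; open, the fingers measure 114 mm over their backs; the gripper's body (76 mm by 85 mm) begins 54 mm behind the grasp point. The pads swing forward as they close: fully open they stand 13 mm farther back than shut.
Start: joints at [73.241, 5.22, 70.514, -0, 104.267, -3.249], TCP at [0.14, 0.583, 0.192] pointing down, gripper open.
Joint ranges: [-164.24, 164.24], [-49.07, 125.15], [9.68, 141.18], [-86.29, 266.29], [3.28, 154.24], [-151.56, 151.56]. Speed limits (degrees/s): [147.25, 147.25, 172.46, 180, 180, 180].

## Interface

Orientations are given as a 3x3 rotation matrix whose columns are the frame's x, y, z axes.
In Python, from rig import robot gives the robot as it stands.
- The arm moves only by the shell command python3 -m crank 'ROWS' [FORCE]. ROWS is JSON, a list of rows, each an object of numbers: "grip": the finger opening in mm, from 0 to 85.4; "x", "y", "z": the shift along the tool's x, y, z in mm; "twist": the turn about the tool's x in rad. A call has 1 to 12 rows; each row shifts and turns the commanded pose from where the row before left it, along the tool's axes as they then stand; what a row does not reach is not made up. A row lasts 1/12 s, in which the tool goes at most 41.7 mm and 7.16 degrees, less where a joint would pass 70% of its speed; a pose out of reach is approached as far as the arm can. A call with a gripper value outside its range is refused whole. The fingers move at their own pace and stop on an object; FORCE is the grip in N (left out, the last holds). Time passes only in rows, so rows that do not move let the fingers close. It gives the time, the measured TCP pose, the force and the opening at its end, in the units of the state.
- robot.observe(): the state, without advancing time (a new reading comes with each control period).
- robot.grab_frame(name): name is "scene" or "top"; returns (picture, depth): 400x640x3 uint8, red, green, blue; 400x640 float32, m along the optical axis (not along the pixel's ray), 0 where there is no reading.
- robot.camera_info(name): a dict with "intrinsics" (3x3 intrinsics, pixels), "pose" (4x4, takes a point from camera to world coordinates). Camera axes: x right, y up, looking along -z (the intrinsics and any distortion apply to the point x, -y, -z); pixel columns grow to the right and rows downward; lengths in m; the calibration is good to about 2 mm. A picture is of the moment at which its call begins. camera_info takes no time and is no camera call.
- robot.finish_job(): hands the job in, once; it reports no verdict.
The state is a dict: "time_s": time; "joint_positions": joint angles; "dq": joint speeds; "joint_torque": joint torques, N m; "tool_pos": TCP position; "tcp_rot": TCP orientation; "wrist_force": force on the tool from outside, world axes, zero at the start; "ft_torque": the same for the moment, N m; "finger_gap": finger opening in m.
Only numpy, scipy, OpenCV 4.12 (cv2) and the standard library are available. Lean on these libraries where they do the work, as an engineer would, in place of code of your own. Each camera call takes 0.05 s, during which the arm holds its last target. There are 200 camera calls.

## Working session

There is one attempt and no reset: what is moved stays moved. The work goes in short steps, Python scripts to look and compute and a shell command to move; the robot and the scene stay as the last step left them, time stands still between calls to the robot, and variables do not carry over. Pictures are saved under pics/ and viewed, about 8 in all and at most 12, crops included, and the job is handed in when it is done.

```bash
ls; mkdir -p pics
cat > h.py <<'E'
from rig import robot
import numpy as np, cv2
def grab(n,tag):
    im,d=robot.grab_frame(n); cv2.imwrite(f'pics/{tag}.png',im[:,:,::-1]); np.save(f'pics/{tag}.npy',d)
    return im,d
def cloud(n,d):
    c=robot.camera_info(n);K=np.array(c['intrinsics']);P=np.array(c['pose'])
    v,u=np.mgrid[:d.shape[0],:d.shape[1]]
    p=np.stack([(u-K[0,2])/K[0,0]*d,-(v-K[1,2])/K[1,1]*d,-d],-1)
    w=p@P[:3,:3].T+P[:3,3]; w[d==0]=np.nan
    return w
E
python3 - <<'E'
from h import *
for n in('scene','top'):
    im,d=grab(n,n+'0'); c=robot.camera_info(n); print(n,c, (d>0).mean())
print(robot.observe())
E
```

```text
pics
scene {'intrinsics': array([[512.9732746 ,   0.        , 316.27411234],
       [  0.        , 512.9732746 , 179.53117844],
       [  0.        ,   0.        ,   1.        ]]), 'pose': array([[-0.00488721, -0.70601633,  0.70817869,  1.55118076],
       [ 0.99983816,  0.00881159,  0.01568467,  0.00240088],
       [-0.01731382,  0.70814073,  0.70585901,  1.18155818],
       [ 0.        ,  0.        ,  0.        ,  1.        ]])} 0.99593359375
top {'intrinsics': array([[404.26222535,   0.        , 324.5593966 ],
       [  0.        , 404.26222535, 201.46275987],
       [  0.        ,   0.        ,   1.        ]]), 'pose': array([[ 9.07715981e-04,  9.94602059e-01, -1.03758955e-01,
         3.01698097e-01],
       [-9.99901379e-01,  2.35686929e-03,  1.38447866e-02,
        -1.34576026e-02],
       [ 1.40145995e-02,  1.03736155e-01,  9.94506109e-01,
         1.39464647e+00],
       [ 0.00000000e+00,  0.00000000e+00,  0.00000000e+00,
         1.00000000e+00]])} 0.9958046875
{'time_s': 0.1, 'joint_positions': array([ 7.32404178e+01,  5.26049499e+00,  7.05774643e+01, -7.30473713e-04,
        1.04266805e+02, -3.24691077e+00]), 'dq': array([-0.12132385, -0.25671953, -0.17501386,  0.0574469 ,  0.04072866,
        0.01200471]), 'joint_torque': array([ 2.02972500e-03, -4.60217857e+01, -4.19216073e+01, -1.20587647e-04,
        1.06008915e-02,  6.13988595e-05]), 'tool_pos': array([0.14008811, 0.58307329, 0.19142175]), 'tcp_rot': array([[-5.15424675e-04, -9.72317513e-01,  2.33662978e-01],
       [-1.75438108e-03,  2.33663529e-01,  9.72315935e-01],
       [-9.99998328e-01,  9.12217160e-05, -1.82625140e-03]]), 'wrist_force': array([0.13635195, 0.22697768, 0.61082139]), 'ft_torque': array([-0.0141357 , -0.00012247, -0.00648607]), 'finger_gap': 0.08519176547347218}
```

View pics/top0.png

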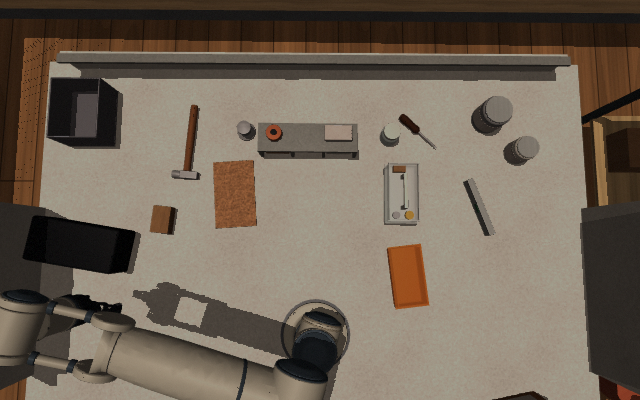

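View pics/scene0.png

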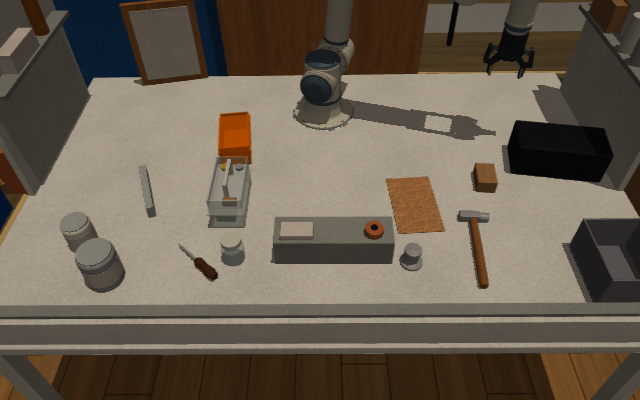

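Candidates: the translucent tier with white handle is at top (401,193). The orange lookalike box is at (408,275), and the black bins at (85,110) and (80,245) aren't meant. The mat is at (235,194) and the half-shelf at (308,140). I choose the translucent one and check it in a crop.

```bash
cat > m.py <<'E'
from h import *
def rect(pts,name):
    r=cv2.minAreaRect((pts[:,:2]*1000).astype(np.float32)); print(name,len(pts),np.round(r[0],1),np.round(r[1],1),round(r[2],1), 'med z',np.round(np.median(pts[:,2]),4))
E
python3 - <<'E'
from m import *
im,d=cv2.imread('pics/top0.png')[:,:,::-1],np.load('pics/top0.npy')
w=cloud('top',d)
def sel(u0,u1,v0,v1,z0,z1,name,m=None):
    k=np.zeros(d.shape,bool);k[v0:v1,u0:u1]=1
    k&=(w[...,2]>z0)&(w[...,2]<z1)
    if m is not None:k&=m
    rect(w[k],name); return k
sel(378,425,155,232,.133,.16,'handle')
sel(378,425,155,232,.105,.128,'rim')
sel(378,425,155,232,.07,.105,'mid')
sel(250,365,115,165,.085,.1,'board')
sel(250,365,115,165,.1,.13,'ontop')
hsv=cv2.cvtColor(im,cv2.COLOR_RGB2HSV)
sel(205,265,150,235,-.02,.02,'mat',(hsv[...,1]>100))
sel(380,430,240,310,.03,.12,'orange')
sel(380,402,120,148,.03,.12,'jar');sel(230,256,115,140,.03,.12,'doorst')
sel(150,176,200,236,.03,.12,'nail');sel(460,495,175,240,.03,.12,'level')
a=cv2.resize(im[150:240,375:430],None,fx=6,fy=6,interpolation=2)
s=cv2.imread('pics/scene0.png')[:,:,::-1]
b=cv2.resize(s[145:235,195:265],None,fx=6,fy=6,interpolation=2)
cv2.imwrite('pics/crop0.png',np.hstack([a,b])[:,:,::-1])
ws=cloud('scene',np.load('pics/scene0.npy'))
def sels(u0,u1,v0,v1,z0,z1,name):
    k=np.zeros(d.shape,bool);k[v0:v1,u0:u1]=1
    k&=(ws[...,2]>z0)&(ws[...,2]<z1);rect(ws[k],'S '+name)
sels(200,260,150,230,.133,.16,'handle');sels(200,260,150,230,.105,.128,'rim');sels(265,400,210,265,.085,.1,'board')
E
```

```text
handle 145 [ 467.8 -284. ] [ 12.  109.5] 89.2 med z 0.1432
rim 374 [ 469.8 -285. ] [ 99.8 188.2] 89.6 med z 0.1172
mid 1424 [ 467.9 -283.3] [ 96.4 190. ] 89.2 med z 0.0868
board 2211 [650.9  25.5] [329.1  98.7] 89.4 med z 0.0937
ontop 659 [649.4  29.7] [ 85.7 299.8] 1.0 med z 0.1139
mat 2667 [474.3 279.8] [231.  141.7] 4.1 med z 0.0045
orange 2100 [ 197.8 -303.7] [200.1 111.1] 6.7 med z 0.0643
jar 332 [ 672.5 -253.9] [58.8 59.8] 9.4 med z 0.0852
doorst 162 [692.  241.5] [45.4 43.6] 87.0 med z 0.0607
nail 530 [383.3 514.8] [63.5 89.9] 84.4 med z 0.0459
level 491 [ 427.  -557.5] [199.4  27.2] 20.2 med z 0.0455
S handle 127 [ 471.8 -284.9] [ 13.6 115.9] 88.8 med z 0.1408
S rim 489 [ 467.7 -284.8] [100.1 201.2] 89.7 med z 0.1136
S board 2513 [653.4  25.7] [328.4 102.7] 89.2 med z 0.0909
```

View pics/crop0.png

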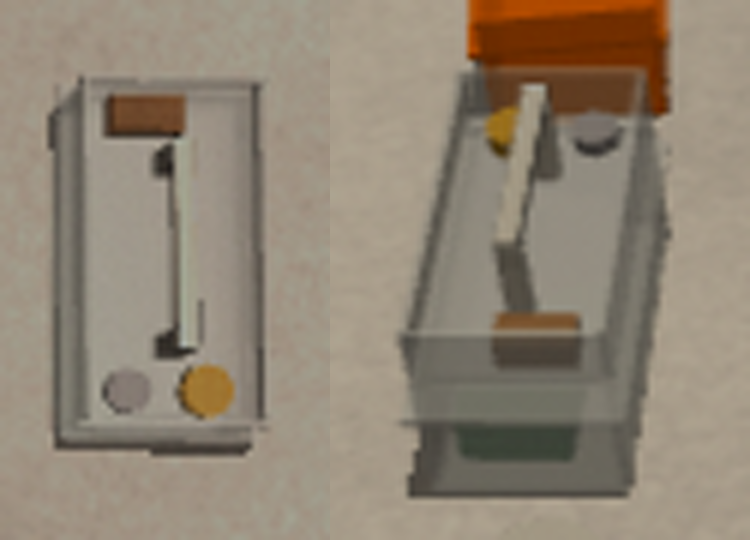

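The crop shows the translucent tier with its white handle lengthwise along x and the green case dimly inside at crop (515,435), so this is the right one. Handle at about (0.469, -0.2845), yaw -0.7°. Moving there.

```bash
python3 -m crank '[{"twist":-0.115,"grip":45},{"twist":-0.115},{"y":-40},{"y":-40},{"y":-40},{"y":-40},{"y":-40},{"z":-39},{"z":-39},{"z":-39},{"z":-39},{"z":-39}]' 40
python3 -m crank '[{"z":-40,"y":-8},{"z":-40,"y":-8},{"z":-40,"y":-8},{"z":-40,"y":-8},{"z":-40,"y":-8},{"z":-40,"y":-8},{"z":-40,"y":-8},{"z":-40,"y":-8},{"z":-40,"y":-8},{"z":-40,"y":-8},{"z":-40,"y":-8},{"z":-40,"y":-8}]'
python3 -m crank '[{"z":-40,"y":-8},{"z":-40,"y":-8},{"z":-40,"y":-8},{"z":-40},{"z":-20},{},{}]'
```

```text
invalid input
invalid input
invalid input
```

```bash
python3 -m crank '[{"grip":45,"x":0,"y":0,"z":0,"twist":-0.115}]' 40; python3 -m crank '[{"grip":45,"y":0,"twist":-0.115}]'; python3 -m crank --help | head -20
```

```text
time_s: 0.18
tool_pos: [0.1401, 0.5831, 0.1916]
tcp_rot: [[-0.0, -0.993, 0.121], [-0.001, 0.121, 0.993], [-1.0, 0.0, -0.001]]
wrist_force: [0.0, -0.0, 0.4]
finger_gap: 0.0755invalid input
invalid input: not JSON, or not a number
```

```bash
python3 -m crank '[{"grip":45,"x":0,"y":0,"z":0,"twist":-0.108},{"grip":45,"x":0,"y":-40,"z":0,"twist":0},{"grip":45,"x":0,"y":-40,"z":0,"twist":0},{"grip":45,"x":0,"y":-40,"z":0,"twist":0},{"grip":45,"x":0,"y":-40,"z":0,"twist":0},{"grip":45,"x":0,"y":-40,"z":0,"twist":0},{"grip":45,"x":0,"y":0,"z":-40,"twist":0},{"grip":45,"x":0,"y":0,"z":-40,"twist":0},{"grip":45,"x":0,"y":0,"z":-40,"twist":0},{"grip":45,"x":0,"y":0,"z":-40,"twist":0},{"grip":45,"x":0,"y":0,"z":-40,"twist":0},{"grip":45,"x":0,"y":0,"z":-40,"twist":0}]' 40
python3 -m crank '[{"grip":45,"x":0,"y":-8,"z":-40,"twist":0},{"grip":45,"x":0,"y":-8,"z":-40,"twist":0},{"grip":45,"x":0,"y":-8,"z":-40,"twist":0},{"grip":45,"x":0,"y":-8,"z":-40,"twist":0},{"grip":45,"x":0,"y":-8,"z":-40,"twist":0},{"grip":45,"x":0,"y":-8,"z":-40,"twist":0},{"grip":45,"x":0,"y":-8,"z":-40,"twist":0},{"grip":45,"x":0,"y":-8,"z":-40,"twist":0},{"grip":45,"x":0,"y":-8,"z":-40,"twist":0},{"grip":45,"x":0,"y":-8,"z":-40,"twist":0},{"grip":45,"x":0,"y":-8,"z":-40,"twist":0},{"grip":45,"x":0,"y":-8,"z":-40,"twist":0}]'
```

```text
time_s: 1.18
tool_pos: [0.3366, 0.339, 0.1916]
tcp_rot: [[-0.001, -1.0, 0.013], [-0.001, 0.013, 1.0], [-1.0, 0.001, -0.001]]
wrist_force: [1.3, 0.1, 1.5]
finger_gap: 0.0447
time_s: 2.18
tool_pos: [0.4266, -0.1424, 0.1922]
tcp_rot: [[0.0, -1.0, 0.013], [0.0, 0.013, 1.0], [-1.0, -0.0, 0.0]]
wrist_force: [1.2, 1.1, 1.0]
finger_gap: 0.0451
```

```bash
python3 -m crank '[{"grip":45,"x":0,"y":-11,"z":-35,"twist":0},{"grip":45,"x":0,"y":-11,"z":-35,"twist":0},{"grip":45,"x":0,"y":-11,"z":-35,"twist":0},{"grip":45,"x":0,"y":-11,"z":-35,"twist":0},{"grip":45,"x":0,"y":0,"z":0,"twist":0},{"grip":45,"x":0,"y":0,"z":0,"twist":0}]'
python3 - <<'E'
from m import *
im,d=grab('scene','s1'); o=robot.observe(); print(o['tool_pos'],o['tcp_rot'])
ws=cloud('scene',d)
cv2.imwrite('pics/c1.png',cv2.resize(im[90:240,170:290],None,fx=5,fy=4,interpolation=2)[:,:,::-1])
E
```

```text
time_s: 2.68
tool_pos: [0.4687, -0.2822, 0.1904]
tcp_rot: [[-0.003, -1.0, 0.015], [0.002, 0.015, 1.0], [-1.0, 0.003, 0.002]]
wrist_force: [-0.4, -0.7, -0.4]
finger_gap: 0.0452
[ 0.46878852 -0.28104942  0.19133766] [[-0.00187619 -0.99990077  0.01396176]
 [ 0.00173491  0.01395851  0.99990107]
 [-0.99999673  0.00190023  0.00170855]]
```

View pics/c1.png

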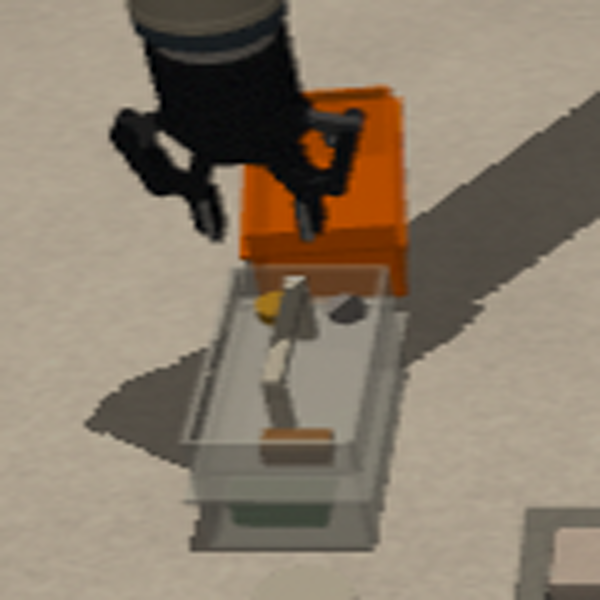

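The fingers straddle the bar (crop (285,320)). Descending and gripping.

```bash
python3 -m crank '[{"grip":45,"x":20,"y":0,"z":-3.5,"twist":0},{"grip":45,"x":20,"y":0,"z":0,"twist":0},{"grip":45,"x":18,"y":0,"z":0,"twist":0},{"grip":45,"x":16,"y":0,"z":0,"twist":0},{"grip":45,"x":0,"y":0,"z":0,"twist":0},{"grip":45,"x":0,"y":0,"z":0,"twist":0},{"grip":0,"x":0,"y":0,"z":0,"twist":0},{"grip":0,"x":0,"y":0,"z":0,"twist":0},{"grip":0,"x":0,"y":0,"z":0,"twist":0},{"grip":0,"x":0,"y":0,"z":0,"twist":0},{"grip":0,"x":0,"y":0,"z":0,"twist":0},{"grip":0,"x":0,"y":0,"z":0,"twist":0}]' 60
python3 -m crank '[{"grip":0,"x":0,"y":0,"z":0,"twist":0},{"grip":0,"x":-5,"y":0,"z":0,"twist":0},{"grip":0,"x":-5,"y":0,"z":0,"twist":0},{"grip":0,"x":-10,"y":0,"z":0,"twist":0},{"grip":0,"x":-10,"y":0,"z":0,"twist":0},{"grip":0,"x":0,"y":0,"z":0,"twist":0},{"grip":0,"x":0,"y":0,"z":0,"twist":0}]'
```

```text
time_s: 3.73
tool_pos: [0.4692, -0.2845, 0.1188]
tcp_rot: [[0.0, -1.0, 0.013], [-0.0, 0.013, 1.0], [-1.0, -0.0, -0.0]]
wrist_force: [-0.5, -0.3, 0.6]
finger_gap: 0.0001
time_s: 4.32
tool_pos: [0.4697, -0.2848, 0.1501]
tcp_rot: [[0.002, -1.0, 0.013], [-0.002, 0.013, 1.0], [-1.0, -0.002, -0.002]]
wrist_force: [0.5, 0.4, -0.1]
finger_gap: 0.0001
```

Run:
```python
from m import *
im,d=grab('scene','s2'); o=robot.observe(); print(o['tool_pos'],o['finger_gap'])
im2,d2=grab('top','t2')
a=cv2.resize(im[90:240,170:290],None,fx=3.3,fy=4,interpolation=2);b=cv2.resize(im2[140:290,350:470],None,fx=3.3,fy=4,interpolation=2)
cv2.imwrite('pics/c2.png',np.hstack([a,b])[:,:,::-1])
```

```text
[ 0.46934439 -0.28454621  0.1491301 ] 0.0001906176745687859
```

View pics/c2.png

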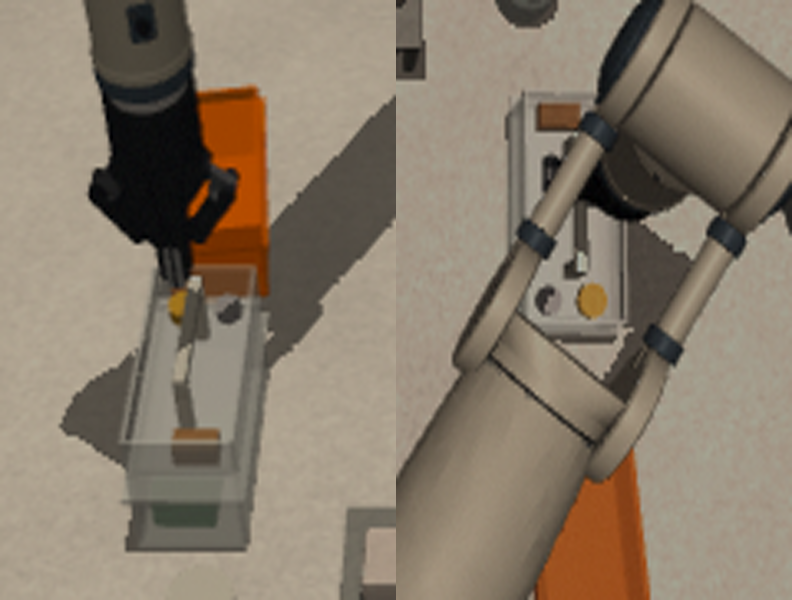

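Run:
```python
from m import *
for n,t in(('scene','s2'),('top','t2')):
    c=robot.camera_info(n);K=np.array(c['intrinsics']);P=np.array(c['pose'])
    print(n,{k:v for k,v in c.items() if k not in('intrinsics','pose')})
    for p in ([.4693,-.2845,.149],[.4693,-.2845,.142],[.525,-.2853,.142],[.413,-.2838,.142]):
        q=P[:3,:3].T@(np.array(p)-P[:3,3]); print(np.round([K[0,0]*q[0]/-q[2]+K[0,2],-K[1,1]*q[1]/-q[2]+K[1,2]],1))
w=cloud('scene',np.load('pics/s2.npy'))
for v in range(140,200,4): print(v,[tuple(np.round(w[v,u]*1000).astype(int)) for u in range(216,234,3)])
```

```text
scene {}
[226.1 169.2]
[226.4 171. ]
[223.6 184.5]
[229. 158.]
top {}
[406.  189.6]
[405.5 189.9]
[405.4 172.4]
[405.6 207.8]
140 [(np.int64(483), np.int64(-293), np.int64(273)), (np.int64(482), np.int64(-285), np.int64(272)), (np.int64(486), np.int64(-276), np.int64(275)), (np.int64(483), np.int64(-268), np.int64(273)), (np.int64(480), np.int64(-261), np.int64(270)), (np.int64(240), np.int64(-310), np.int64(65))]
144 [(np.int64(486), np.int64(-294), np.int64(261)), (np.int64(473), np.int64(-289), np.int64(250)), (np.int64(491), np.int64(-276), np.int64(265)), (np.int64(486), np.int64(-270), np.int64(260)), (np.int64(468), np.int64(-266), np.int64(245)), (np.int64(472), np.int64(-256), np.int64(248))]
148 [(np.int64(478), np.int64(-299), np.int64(239)), (np.int64(483), np.int64(-289), np.int64(244)), (np.int64(481), np.int64(-281), np.int64(242)), (np.int64(482), np.int64(-273), np.int64(242)), (np.int64(479), np.int64(-265), np.int64(240)), (np.int64(482), np.int64(-256), np.int64(242))]
152 [(np.int64(224), np.int64(-373), np.int64(-2)), (np.int64(482), np.int64(-292), np.int64(228
[... 2678 characters left out ...]
p.int64(-284), np.int64(124)), (np.int64(486), np.int64(-285), np.int64(88)), (np.int64(485), np.int64(-277), np.int64(86))]
192 [(np.int64(499), np.int64(-320), np.int64(84)), (np.int64(497), np.int64(-312), np.int64(82)), (np.int64(496), np.int64(-303), np.int64(81)), (np.int64(523), np.int64(-286), np.int64(109)), (np.int64(519), np.int64(-279), np.int64(105)), (np.int64(497), np.int64(-276), np.int64(82))]
196 [(np.int64(513), np.int64(-318), np.int64(82)), (np.int64(518), np.int64(-308), np.int64(87)), (np.int64(511), np.int64(-301), np.int64(79)), (np.int64(527), np.int64(-288), np.int64(96)), (np.int64(529), np.int64(-278), np.int64(99)), (np.int64(518), np.int64(-272), np.int64(87))]
```

Run:
```python
from m import *
for t in('s1','s2'):
    w=cloud('scene',np.load(f'pics/{t}.npy'))
    k=(abs(w[...,0]-.478)<.016)&(abs(w[...,1]+.284)<.06)&(w[...,2]>.155)&(w[...,2]<.27)
    p=w[k]; 
    for a in np.arange(.155,.27,.006):
        q=p[(p[:,2]>=a)&(p[:,2]<a+.006)]
        if len(q): print(t,round(a,3),len(q),np.round(q.min(0),3),np.round(q.max(0),3))
```

```text
s1 0.227 4 [ 0.474 -0.312  0.231] [ 0.479 -0.26   0.233]
s1 0.233 12 [ 0.471 -0.317  0.233] [ 0.483 -0.249  0.238]
s1 0.239 24 [ 0.465 -0.318  0.239] [ 0.483 -0.248  0.245]
s1 0.245 16 [ 0.464 -0.317  0.245] [ 0.482 -0.246  0.25 ]
s1 0.251 21 [ 0.466 -0.319  0.251] [ 0.484 -0.246  0.257]
s1 0.257 23 [ 0.464 -0.319  0.257] [ 0.484 -0.246  0.262]
s1 0.263 18 [ 0.462 -0.314  0.263] [ 0.487 -0.248  0.269]
s1 0.269 3 [ 0.462 -0.31   0.269] [ 0.479 -0.305  0.27 ]
s2 0.185 1 [ 0.471 -0.279  0.187] [ 0.471 -0.279  0.187]
s2 0.191 12 [ 0.464 -0.297  0.192] [ 0.483 -0.273  0.197]
s2 0.197 15 [ 0.463 -0.296  0.197] [ 0.485 -0.273  0.203]
s2 0.203 17 [ 0.465 -0.299  0.203] [ 0.483 -0.272  0.209]
s2 0.209 16 [ 0.471 -0.298  0.21 ] [ 0.484 -0.271  0.215]
s2 0.215 18 [ 0.469 -0.296  0.215] [ 0.483 -0.272  0.221]
s2 0.221 11 [ 0.475 -0.299  0.221] [ 0.485 -0.273  0.227]
s2 0.227 18 [ 0.462 -0.314  0.228] [ 0.483 -0.27   0.233]
s2 0.233 37 [ 0.464 -0.319  0.233] [ 0.486 -0.254  0.239]
s2 0.239 60 [ 0.463 -0.321  0.239] [ 0.487 -0.253  0.245]
s2 0.245 45 [ 0.462 -0.329  0.245] [ 0.486 -0.247  0.251]
s2 0.251 41 [ 0.463 -0.333  0.251] [ 0.487 -0.241  0.257]
s2 0.257 47 [ 0.463 -0.33   0.257] [ 0.489 -0.237  0.263]
s2 0.263 57 [ 0.467 -0.339  0.263] [ 0.491 -0.226  0.269]
s2 0.269 12 [ 0.475 -0.343  0.269] [ 0.487 -0.238  0.27 ]
```

Camera depth shows the fingertips (z≈0.190) about 41 mm above the reported TCP (0.149), so I closed above the bar. From here I trust the cameras and descend in guarded steps.

```bash
python3 -m crank '[{"grip":45,"x":-10,"y":0,"z":0,"twist":0},{"grip":45,"x":0,"y":0,"z":0,"twist":0},{"grip":45,"x":0,"y":0,"z":0,"twist":0},{"grip":45,"x":0,"y":0,"z":0,"twist":0},{"grip":45,"x":15,"y":0,"z":0,"twist":0},{"grip":45,"x":15,"y":0,"z":0,"twist":0},{"grip":45,"x":15,"y":0,"z":0,"twist":0},{"grip":45,"x":15,"y":0,"z":0,"twist":0},{"grip":45,"x":0,"y":0,"z":0,"twist":0},{"grip":45,"x":0,"y":0,"z":0,"twist":0}]' 60
python3 -m crank '[{"grip":45,"x":10,"y":0,"z":0,"twist":0},{"grip":45,"x":9,"y":0,"z":0,"twist":0},{"grip":45,"x":7,"y":0,"z":0,"twist":0},{"grip":45,"x":0,"y":0,"z":0,"twist":0},{"grip":0,"x":0,"y":0,"z":0,"twist":0},{"grip":0,"x":0,"y":0,"z":0,"twist":0},{"grip":0,"x":0,"y":0,"z":0,"twist":0},{"grip":0,"x":0,"y":0,"z":0,"twist":0},{"grip":0,"x":0,"y":0,"z":0,"twist":0},{"grip":0,"x":0,"y":0,"z":0,"twist":0}]'
python3 - <<'E'
from m import *
im,d=grab('scene','s3')
w=cloud('scene',d)
k=(abs(w[...,0]-.478)<.016)&(abs(w[...,1]+.284)<.03)&(w[...,2]>.09)&(w[...,2]<.2)
p=w[k]
for a in np.arange(.09,.2,.006):
    q=p[(p[:,2]>=a)&(p[:,2]<a+.006)]
    if len(q): print(round(a,3),len(q),np.round(q.min(0),3),np.round(q.max(0),3))
E
```

```text
time_s: 5.25
tool_pos: [0.4684, -0.2839, 0.0974]
tcp_rot: [[-0.002, -1.0, 0.013], [0.001, 0.013, 1.0], [-1.0, 0.002, 0.001]]
wrist_force: [-0.8, -0.4, 0.5]
finger_gap: 0.0452
time_s: 6.08
tool_pos: [0.4694, -0.2845, 0.0732]
tcp_rot: [[0.001, -1.0, 0.013], [-0.001, 0.013, 1.0], [-1.0, -0.001, -0.0]]
wrist_force: [-0.9, 0.5, 2.2]
finger_gap: 0.0112
0.09 1 [ 0.476 -0.271  0.09 ] [ 0.476 -0.271  0.09 ]
0.108 1 [ 0.479 -0.274  0.114] [ 0.479 -0.274  0.114]
0.114 6 [ 0.475 -0.303  0.115] [ 0.481 -0.267  0.119]
0.12 11 [ 0.474 -0.303  0.121] [ 0.484 -0.267  0.126]
0.126 15 [ 0.474 -0.304  0.126] [ 0.484 -0.266  0.132]
0.132 10 [ 0.474 -0.301  0.132] [ 0.486 -0.265  0.138]
0.138 42 [ 0.462 -0.303  0.138] [ 0.493 -0.265  0.144]
0.144 20 [ 0.469 -0.302  0.144] [ 0.485 -0.266  0.149]
0.15 16 [ 0.465 -0.312  0.15 ] [ 0.481 -0.262  0.156]
0.156 26 [ 0.464 -0.314  0.156] [ 0.485 -0.256  0.162]
0.162 41 [ 0.462 -0.313  0.162] [ 0.485 -0.254  0.168]
0.168 15 [ 0.464 -0.314  0.168] [ 0.485 -0.255  0.174]
0.174 17 [ 0.468 -0.304  0.175] [ 0.488 -0.265  0.18 ]
0.18 13 [ 0.477 -0.304  0.18 ] [ 0.49  -0.266  0.186]
0.186 25 [ 0.477 -0.303  0.186] [ 0.49  -0.264  0.192]
0.192 22 [ 0.475 -0.309  0.192] [ 0.491 -0.257  0.198]
0.198 7 [ 0.475 -0.298  0.198] [ 0.488 -0.257  0.2  ]
```

```bash
python3 -m crank '[{"grip":0,"x":-4,"y":0,"z":0,"twist":0},{"grip":0,"x":-6,"y":0,"z":0,"twist":0},{"grip":0,"x":-10,"y":0,"z":0,"twist":0},{"grip":0,"x":-15,"y":0,"z":0,"twist":0},{"grip":0,"x":-15,"y":0,"z":0,"twist":0},{"grip":0,"x":-10,"y":0,"z":0,"twist":0},{"grip":0,"x":0,"y":0,"z":0,"twist":0},{"grip":0,"x":0,"y":0,"z":0,"twist":0}]' 60
python3 - <<'E'
from m import *
im,d=grab('scene','s4'); w=cloud('scene',d)
for lo,hi in((.17,.185),(.07,.086)):
    k=(abs(w[...,0]-.47)<.11)&(abs(w[...,1]+.284)<.07)&(w[...,2]>lo)&(w[...,2]<hi); rect(w[k],str(lo))
cv2.imwrite('pics/c4.png',cv2.resize(im[60:260,150:350],None,fx=3,fy=3,interpolation=2)[:,:,::-1])
E
```

```text
time_s: 6.8
tool_pos: [0.4694, -0.2846, 0.1331]
tcp_rot: [[0.001, -1.0, 0.013], [-0.001, 0.013, 1.0], [-1.0, -0.001, -0.001]]
wrist_force: [-0.4, -0.1, -4.4]
finger_gap: 0.0111
0.17 292 [ 471.6 -284.9] [100.4 191.5] 89.8 med z 0.1754
0.07 230 [ 470.6 -285.3] [ 99.2 197.2] 89.2 med z 0.0772
```

View pics/c4.png

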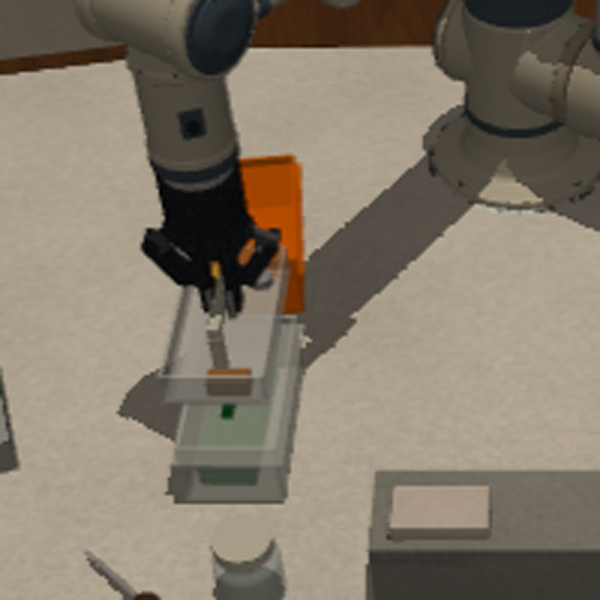

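The upper tier is held level at crop (225,330) with the lower tier left in place at (230,470). Carrying it to the mat.

```bash
python3 -m crank '[{"grip":0,"x":0,"y":0,"z":15,"twist":0},{"grip":0,"x":0,"y":0,"z":30,"twist":0},{"grip":0,"x":0,"y":0,"z":35,"twist":0},{"grip":0,"x":0,"y":0,"z":35,"twist":0},{"grip":0,"x":0,"y":0,"z":35,"twist":0},{"grip":0,"x":0,"y":0,"z":35,"twist":0},{"grip":0,"x":0,"y":0,"z":35,"twist":0},{"grip":0,"x":0,"y":0,"z":35,"twist":0},{"grip":0,"x":0,"y":0,"z":35,"twist":0},{"grip":0,"x":0,"y":0,"z":35,"twist":0},{"grip":0,"x":0,"y":0,"z":35,"twist":0},{"grip":0,"x":0,"y":0,"z":35,"twist":0}]'
python3 -m crank '[{"grip":0,"x":0,"y":0,"z":35,"twist":0},{"grip":0,"x":0,"y":0,"z":35,"twist":0},{"grip":0,"x":0,"y":0,"z":35,"twist":0},{"grip":0,"x":0,"y":0,"z":35,"twist":0},{"grip":0,"x":0,"y":0,"z":20,"twist":0},{"grip":0,"x":0,"y":0,"z":10,"twist":0},{"grip":0,"x":0,"y":0,"z":0,"twist":0},{"grip":0,"x":0,"y":0,"z":0,"twist":0}]'
python3 -m crank '[{"grip":0,"x":20,"y":0,"z":0,"twist":0},{"grip":0,"x":20,"y":0,"z":0,"twist":0},{"grip":0,"x":20,"y":0,"z":0,"twist":0},{"grip":0,"x":20,"y":0,"z":0,"twist":0},{"grip":0,"x":20,"y":0,"z":0,"twist":0},{"grip":0,"x":10,"y":0,"z":0,"twist":0},{"grip":0,"x":5,"y":0,"z":0,"twist":0},{"grip":0,"x":0,"y":0,"z":0,"twist":0},{"grip":0,"x":0,"y":0,"z":0,"twist":0}]'
```

```text
time_s: 7.85
tool_pos: [0.4729, 0.1127, 0.1313]
tcp_rot: [[-0.002, -1.0, 0.013], [-0.0, 0.013, 1.0], [-1.0, 0.002, -0.0]]
wrist_force: [1.3, -0.7, -3.9]
finger_gap: 0.0108
time_s: 8.52
tool_pos: [0.4757, 0.2802, 0.1315]
tcp_rot: [[-0.002, -1.0, 0.012], [-0.002, 0.012, 1.0], [-1.0, 0.002, -0.002]]
wrist_force: [-1.1, -0.1, -4.2]
finger_gap: 0.0109
time_s: 9.27
tool_pos: [0.4769, 0.2803, 0.0185]
tcp_rot: [[0.001, -1.0, 0.014], [0.0, 0.014, 1.0], [-1.0, -0.001, 0.0]]
wrist_force: [-0.1, 0.3, -3.4]
finger_gap: 0.0111
```

Last 14 mm in small guarded steps.

```bash
python3 -m crank '[{"grip":0,"x":3,"y":0,"z":0,"twist":0},{"grip":0,"x":3,"y":0,"z":0,"twist":0},{"grip":0,"x":3,"y":0,"z":0,"twist":0},{"grip":0,"x":2,"y":0,"z":0,"twist":0},{"grip":0,"x":1,"y":0,"z":0,"twist":0},{"grip":0,"x":0,"y":0,"z":0,"twist":0},{"grip":0,"x":0,"y":0,"z":0,"twist":0}]'; python3 -m crank '[{"grip":0,"x":1,"y":0,"z":0,"twist":0},{"grip":0,"x":1,"y":0,"z":0,"twist":0},{"grip":0,"x":0,"y":0,"z":0,"twist":0},{"grip":0,"x":0,"y":0,"z":0,"twist":0}]'
```

```text
time_s: 9.85
tool_pos: [0.4763, 0.2806, 0.0054]
tcp_rot: [[-0.0, -1.0, 0.013], [-0.0, 0.013, 1.0], [-1.0, 0.0, -0.0]]
wrist_force: [-0.3, 0.1, -4.1]
finger_gap: 0.011
time_s: 10.18
tool_pos: [0.4766, 0.2808, 0.0042]
tcp_rot: [[0.001, -1.0, 0.013], [0.0, 0.013, 1.0], [-1.0, -0.001, 0.0]]
wrist_force: [-1.9, -0.2, 0.2]
finger_gap: 0.0111
```

```bash
python3 -m crank '[{"grip":45,"x":0,"y":0,"z":0,"twist":0},{"grip":45,"x":0,"y":0,"z":0,"twist":0},{"grip":45,"x":0,"y":0,"z":0,"twist":0},{"grip":45,"x":0,"y":0,"z":0,"twist":0},{"grip":45,"x":0,"y":0,"z":0,"twist":0},{"grip":45,"x":-20,"y":0,"z":0,"twist":0},{"grip":45,"x":-30,"y":0,"z":0,"twist":0},{"grip":45,"x":-30,"y":0,"z":0,"twist":0},{"grip":45,"x":-30,"y":0,"z":0,"twist":0},{"grip":45,"x":-20,"y":0,"z":0,"twist":0},{"grip":45,"x":0,"y":0,"z":0,"twist":0},{"grip":45,"x":0,"y":0,"z":0,"twist":0}]'
python3 - <<'E'
from m import *
for n in('top','scene'):
    im,d=grab(n,n[0]+'5'); w=cloud(n,d); hsv=cv2.cvtColor(im,cv2.COLOR_RGB2HSV)
    R=(abs(w[...,0]-.47)<.11)&(abs(w[...,1]+.285)<.065)
    g=R&(abs(hsv[...,0].astype(int)-65)<25)&(hsv[...,1]>90)
    rect(w[R&(w[...,2]>.072)&(w[...,2]<.088)],n+' rim')
    rect(w[g],n+' green');rect(w[g&(w[...,2]>.055)],n+' green hi');rect(w[g&(w[...,2]<.045)&(w[...,2]>.033)],n+' green lid')
    M=(abs(w[...,0]-.475)<.11)&(abs(w[...,1]-.28)<.06)
    rect(w[M&(w[...,2]>.066)&(w[...,2]<.08)],n+' mat handle'); rect(w[M&(w[...,2]>.04)&(w[...,2]<.055)],n+' mat rim')
im=cv2.imread('pics/t5.png'); s=cv2.imread('pics/s5.png')
cv2.imwrite('pics/c5.png',np.hstack([cv2.resize(im[140:240,200:460],None,fx=2.1,fy=4),cv2.resize(s[145:235,195:265],None,fx=3.5,fy=400/90)]))
E
```

```text
time_s: 11.18
tool_pos: [0.4772, 0.281, 0.1352]
tcp_rot: [[0.003, -1.0, 0.013], [0.002, 0.013, 1.0], [-1.0, -0.003, 0.002]]
wrist_force: [-0.7, 0.1, -1.4]
finger_gap: 0.0452
top rim 316 [ 469.7 -285.8] [100.1 188.9] 89.7 med z 0.0807
top green 80 [ 465.7 -293.4] [11.7 80.6] 88.4 med z 0.0684
top green hi 80 [ 465.7 -293.4] [11.7 80.6] 88.4 med z 0.0684
top green lid 0 [0. 0.] [0. 0.] 0.0 med z nan
top mat handle 22 [501.8 277.9] [56.6 10.4] 1.2 med z 0.0744
top mat rim 206 [475.7 280. ] [ 99.2 187.1] 89.3 med z 0.048
scene rim 331 [ 470.7 -285.7] [ 99.5 196.8] 89.3 med z 0.0776
scene green 68 [ 465.8 -293.7] [11.6 85.3] 88.0 med z 0.0651
scene green hi 68 [ 465.8 -293.7] [11.6 85.3] 88.0 med z 0.0651
scene green lid 0 [0. 0.] [0. 0.] 0.0 med z nan
scene mat handle 112 [478.1 279.8] [ 12.5 113. ] 89.4 med z 0.0717
scene mat rim 353 [476.7 280. ] [ 99.8 195.6] 89.5 med z 0.0457
  return _methods._mean(a, axis=axis, dtype=dtype,
  ret = ret.dtype.type(ret / rcount)
```

View pics/c5.png

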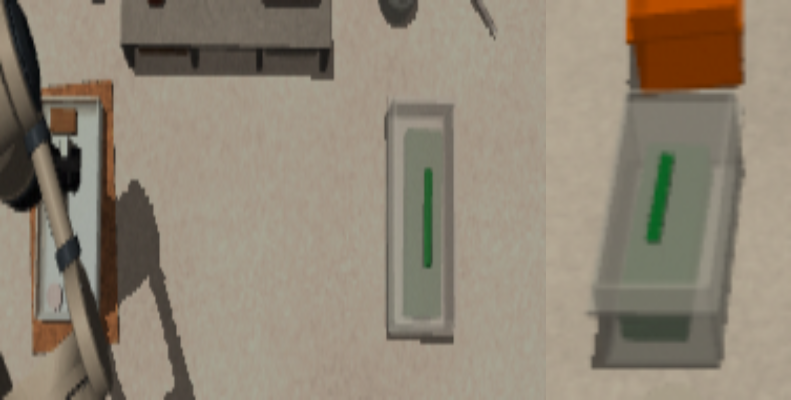

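Both the green bar (composite (428,215)) and the tier on the mat are where expected. The case handle is at (0.4657, -0.2935), yaw -1.8°.

```bash
python3 -m crank '[{"grip":28,"x":0,"y":0,"z":-40,"twist":0},{"grip":28,"x":0,"y":0,"z":-40,"twist":0},{"grip":28,"x":0,"y":0,"z":-40,"twist":0},{"grip":28,"x":0,"y":0,"z":-40,"twist":0},{"grip":28,"x":0,"y":0,"z":-40,"twist":0},{"grip":28,"x":0,"y":0,"z":-40,"twist":0},{"grip":28,"x":0,"y":0,"z":-40,"twist":0},{"grip":28,"x":0,"y":0,"z":-40,"twist":0},{"grip":28,"x":0,"y":0,"z":-40,"twist":0},{"grip":28,"x":0,"y":0,"z":-40,"twist":0},{"grip":28,"x":0,"y":0,"z":-40,"twist":0},{"grip":28,"x":0,"y":0,"z":-40,"twist":0}]'
python3 -m crank '[{"grip":28,"x":0,"y":2,"z":-40,"twist":0.018},{"grip":28,"x":0,"y":2,"z":-30,"twist":0},{"grip":28,"x":0,"y":0,"z":-24,"twist":0},{"grip":28,"x":0,"y":0,"z":0,"twist":0},{"grip":28,"x":0,"y":0,"z":0,"twist":0},{"grip":28,"x":0,"y":0,"z":0,"twist":0}]'
```

```text
time_s: 12.28
tool_pos: [0.4689, -0.201, 0.1314]
tcp_rot: [[-0.003, -1.0, 0.013], [0.001, 0.013, 1.0], [-1.0, 0.003, 0.001]]
wrist_force: [2.0, 0.8, -0.3]
finger_gap: 0.0282
time_s: 12.78
tool_pos: [0.4635, -0.2924, 0.1319]
tcp_rot: [[-0.002, -1.0, 0.031], [0.002, 0.031, 1.0], [-1.0, 0.002, 0.002]]
wrist_force: [0.6, 0.5, -0.3]
finger_gap: 0.0279
```

```bash
python3 -m crank '[{"grip":28,"x":20,"y":-2,"z":-1,"twist":0},{"grip":28,"x":20,"y":0,"z":0,"twist":0},{"grip":28,"x":20,"y":0,"z":0,"twist":0},{"grip":28,"x":20,"y":0,"z":0,"twist":0},{"grip":28,"x":15,"y":0,"z":0,"twist":0},{"grip":28,"x":10,"y":0,"z":0,"twist":0},{"grip":28,"x":5,"y":0,"z":0,"twist":0},{"grip":28,"x":0,"y":0,"z":0,"twist":0},{"grip":28,"x":0,"y":0,"z":0,"twist":0}]' 70
python3 -m crank '[{"grip":28,"x":6,"y":0,"z":0,"twist":0},{"grip":28,"x":6,"y":0,"z":0,"twist":0},{"grip":28,"x":4,"y":0,"z":0,"twist":0},{"grip":28,"x":0,"y":0,"z":0,"twist":0},{"grip":0,"x":0,"y":0,"z":0,"twist":0},{"grip":0,"x":0,"y":0,"z":0,"twist":0},{"grip":0,"x":0,"y":0,"z":0,"twist":0},{"grip":0,"x":0,"y":0,"z":0,"twist":0},{"grip":0,"x":0,"y":0,"z":0,"twist":0}]'
```

```text
time_s: 13.53
tool_pos: [0.4664, -0.294, 0.0242]
tcp_rot: [[0.001, -1.0, 0.03], [-0.0, 0.03, 1.0], [-1.0, -0.001, -0.0]]
wrist_force: [-0.2, -0.5, 0.9]
finger_gap: 0.0283
time_s: 14.28
tool_pos: [0.4659, -0.2943, 0.0073]
tcp_rot: [[-0.0, -1.0, 0.031], [0.0, 0.031, 1.0], [-1.0, 0.0, 0.0]]
wrist_force: [-0.4, -0.7, -2.5]
finger_gap: 0.0104
```

```bash
python3 -m crank '[{"grip":0,"x":-4,"y":0,"z":0,"twist":0},{"grip":0,"x":-8,"y":0,"z":0,"twist":0},{"grip":0,"x":-12,"y":0,"z":0,"twist":0},{"grip":0,"x":-18,"y":0,"z":0,"twist":0},{"grip":0,"x":-20,"y":0,"z":0,"twist":0},{"grip":0,"x":-20,"y":0,"z":0,"twist":0},{"grip":0,"x":-20,"y":0,"z":0,"twist":0},{"grip":0,"x":-10,"y":0,"z":0,"twist":0},{"grip":0,"x":0,"y":0,"z":0,"twist":0},{"grip":0,"x":0,"y":0,"z":0,"twist":0}]'
python3 - <<'E'
from m import *
im,d=grab('scene','s6')
cv2.imwrite('pics/c6.png',cv2.resize(im[60:260,150:350],None,fx=3,fy=3,interpolation=2)[:,:,::-1])
w=cloud('scene',d)
R=(abs(w[...,0]-.47)<.13)&(abs(w[...,1]+.285)<.08);rect(w[R&(w[...,2]>.07)&(w[...,2]<.085)],'rim')
hsv=cv2.cvtColor(im,cv2.COLOR_RGB2HSV);g=R&(abs(hsv[...,0].astype(int)-65)<25)&(hsv[...,1]>90)&(w[...,2]>.1)
p=w[g];print(p.min(0),p.max(0));rect(p[(p[:,2]>.135)&(p[:,2]<.155)],'lid')
E
```

```text
time_s: 15.12
tool_pos: [0.4663, -0.2946, 0.1202]
tcp_rot: [[0.001, -1.0, 0.031], [-0.001, 0.031, 1.0], [-1.0, -0.001, -0.001]]
wrist_force: [0.4, -0.5, -4.5]
finger_gap: 0.0104
rim 245 [ 469.5 -285.3] [ 99.  199.3] 89.2 med z 0.0772
[ 0.38671787 -0.32485224  0.11667448] [ 0.55112438 -0.24777381  0.23197122]
lid 552 [ 469.1 -293.7] [ 59.  163.1] 88.0 med z 0.1499
```

View pics/c6.png

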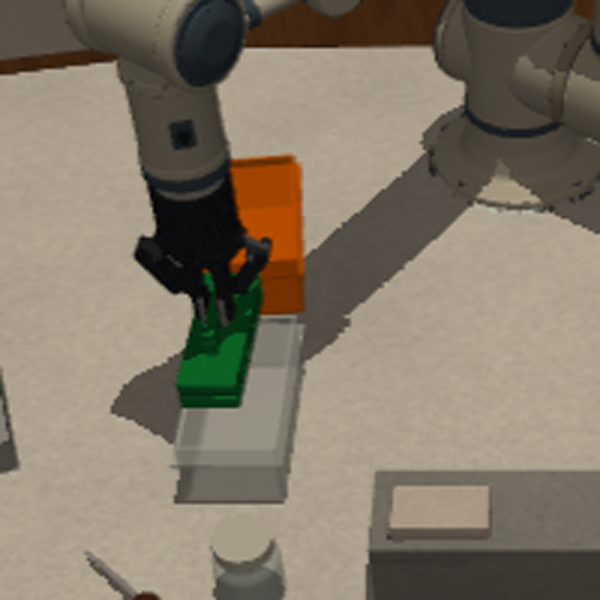

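The case hangs level from the hand, clear of the tier. Carrying it in front of the bay.

```bash
python3 -m crank '[{"grip":0,"x":0,"y":0,"z":12,"twist":-0.018},{"grip":0,"x":0,"y":-2,"z":25,"twist":0},{"grip":0,"x":0,"y":-3,"z":35,"twist":0},{"grip":0,"x":0,"y":-3,"z":35,"twist":0},{"grip":0,"x":0,"y":-3,"z":35,"twist":0},{"grip":0,"x":0,"y":-3,"z":35,"twist":0},{"grip":0,"x":0,"y":-3,"z":35,"twist":0},{"grip":0,"x":0,"y":-3,"z":35,"twist":0},{"grip":0,"x":0,"y":-3,"z":35,"twist":0},{"grip":0,"x":0,"y":-2,"z":25,"twist":0},{"grip":0,"x":0,"y":0,"z":13,"twist":0},{"grip":0,"x":0,"y":0,"z":0,"twist":0}]'
python3 -m crank '[{"grip":0,"x":20,"y":0,"z":0,"twist":0},{"grip":0,"x":20,"y":0,"z":0,"twist":0},{"grip":0,"x":20,"y":0,"z":0,"twist":0},{"grip":0,"x":20,"y":0,"z":0,"twist":0},{"grip":0,"x":15,"y":0,"z":0,"twist":0},{"grip":0,"x":8,"y":0,"z":0,"twist":0},{"grip":0,"x":4,"y":0,"z":0,"twist":0},{"grip":0,"x":0,"y":0,"z":0,"twist":0},{"grip":0,"x":0,"y":0,"z":0,"twist":0}]'
```

```text
time_s: 16.17
tool_pos: [0.4941, 0.0289, 0.1178]
tcp_rot: [[-0.003, -1.0, 0.008], [0.002, 0.008, 1.0], [-1.0, 0.003, 0.002]]
wrist_force: [0.5, 0.1, -2.9]
finger_gap: 0.0103
time_s: 16.92
tool_pos: [0.4956, 0.0252, 0.0131]
tcp_rot: [[0.001, -1.0, 0.013], [-0.0, 0.013, 1.0], [-1.0, -0.001, -0.0]]
wrist_force: [0.0, -0.2, -1.5]
finger_gap: 0.0108
```

```bash
python3 -m crank '[{"grip":0,"x":3,"y":0,"z":0,"twist":0},{"grip":0,"x":3,"y":0,"z":0,"twist":0},{"grip":0,"x":2,"y":0,"z":0,"twist":0},{"grip":0,"x":0,"y":0,"z":0,"twist":0},{"grip":0,"x":0,"y":0,"z":0,"twist":0}]'; python3 -m crank '[{"grip":0,"x":1,"y":0,"z":0,"twist":0},{"grip":0,"x":0.5,"y":0,"z":0,"twist":0},{"grip":0,"x":0,"y":0,"z":0,"twist":0},{"grip":0,"x":0,"y":0,"z":0,"twist":0}]'
```

```text
time_s: 17.33
tool_pos: [0.4952, 0.0253, 0.0045]
tcp_rot: [[-0.0, -1.0, 0.013], [-0.0, 0.013, 1.0], [-1.0, 0.0, -0.0]]
wrist_force: [-1.1, -0.6, -2.3]
finger_gap: 0.0101
time_s: 17.67
tool_pos: [0.4955, 0.0254, 0.0033]
tcp_rot: [[0.0, -1.0, 0.013], [0.0, 0.013, 1.0], [-1.0, -0.0, 0.0]]
wrist_force: [-0.6, 0.6, -2.5]
finger_gap: 0.0104
```

```bash
python3 -m crank '[{"grip":0,"x":1,"y":0,"z":0,"twist":0},{"grip":0,"x":0,"y":0,"z":0,"twist":0},{"grip":0,"x":0,"y":0,"z":0,"twist":0}]'; python3 -m crank '[{"grip":0,"x":1,"y":0,"z":0,"twist":0},{"grip":0,"x":0,"y":0,"z":0,"twist":0},{"grip":0,"x":0,"y":0,"z":0,"twist":0}]'
python3 - <<'E'
from m import *
im,d=grab('scene','s7');w=cloud('scene',d)
R=(abs(w[...,0]-.5)<.12)&(abs(w[...,1]-.026)<.06)
hsv=cv2.cvtColor(im,cv2.COLOR_RGB2HSV);g=R&(abs(hsv[...,0].astype(int)-65)<25)&(hsv[...,1]>90)
p=w[g];print(p.min(0),p.max(0),np.percentile(p[:,2],[1,50,99]));rect(p[(p[:,2]>.024)&(p[:,2]<.045)],'lid')
E
```

```text
time_s: 17.92
tool_pos: [0.4955, 0.0257, 0.0031]
tcp_rot: [[0.001, -1.0, 0.013], [0.001, 0.013, 1.0], [-1.0, -0.001, 0.001]]
wrist_force: [-3.6, 2.0, 5.7]
finger_gap: 0.0104
time_s: 18.17
tool_pos: [0.4956, 0.0259, 0.003]
tcp_rot: [[0.001, -1.0, 0.012], [0.001, 0.012, 1.0], [-1.0, -0.001, 0.001]]
wrist_force: [-6.8, 3.6, 9.8]
finger_gap: 0.0103
[ 0.41537569 -0.00460915  0.0248528 ] [0.55560084 0.05367397 0.12402198] [0.02830415 0.03457325 0.11880719]
lid 314 [485.6  25.1] [ 55.8 139.4] 88.7 med z 0.0331
```

```bash
python3 -m crank '[{"grip":0,"x":-2,"y":0,"z":0,"twist":0},{"grip":30,"x":0,"y":0,"z":0,"twist":0},{"grip":30,"x":0,"y":0,"z":0,"twist":0},{"grip":30,"x":0,"y":0,"z":0,"twist":0},{"grip":30,"x":0,"y":0,"z":0,"twist":0},{"grip":30,"x":-15,"y":0,"z":0,"twist":0},{"grip":30,"x":-30,"y":0,"z":0,"twist":0},{"grip":85,"x":-30,"y":0,"z":0,"twist":0},{"grip":85,"x":-15,"y":20,"z":0,"twist":0},{"grip":85,"x":0,"y":25,"z":0,"twist":0},{"grip":85,"x":0,"y":20,"z":0,"twist":0},{"grip":85,"x":0,"y":0,"z":0,"twist":0}]'
python3 -m crank '[{"grip":85,"x":0,"y":0,"z":0,"twist":0},{"grip":85,"x":0,"y":0,"z":0,"twist":0}]'
python3 - <<'E'
from m import *
for n in('scene','top'):
    im,d=grab(n,n[0]+'8');w=cloud(n,d)
    R=(abs(w[...,0]-.5)<.12)&(abs(w[...,1]-.026)<.06)
    hsv=cv2.cvtColor(im,cv2.COLOR_RGB2HSV);g=R&(abs(hsv[...,0].astype(int)-65)<25)&(hsv[...,1]>90)
    p=w[g];rect(p,'all');rect(p[(p[:,2]>.024)&(p[:,2]<.04)],'lid');rect(p[(p[:,2]>.055)&(p[:,2]<.07)],'bar')
    print(np.nanmin(w[abs(w[...,1]-.026)<.1][:,2]))
    b=(abs(w[...,0]-.65)<.1)&(abs(w[...,1]-.026)<.19)&(w[...,2]>.085)&(w[...,2]<.098); rect(w[b],'board')
    for y in(-.1,-.05,0,.05,.1):
        q=w[b&(abs(w[...,1]-.026-y)<.02)]; print(y,np.round(np.percentile(q[:,0],[1,99]),4))
    if n=='scene': a=cv2.resize(im[60:280,220:420],None,fx=2.5,fy=2.5)
    else: b2=cv2.resize(im[100:280,240:400],None,fx=2.5,fy=550/180)
cv2.imwrite('pics/c8.png',np.hstack([a[:550],b2])[:,:,::-1])
E
```

```text
time_s: 19.22
tool_pos: [0.4285, 0.0262, 0.0935]
tcp_rot: [[0.0, -1.0, 0.013], [-0.0, 0.013, 1.0], [-1.0, -0.0, -0.0]]
wrist_force: [0.1, -1.2, -0.1]
finger_gap: 0.0847
time_s: 19.38
tool_pos: [0.4308, 0.0261, 0.093]
tcp_rot: [[0.001, -1.0, 0.013], [-0.0, 0.013, 1.0], [-1.0, -0.001, -0.0]]
wrist_force: [0.7, -0.6, -0.4]
finger_gap: 0.0848
all 614 [486.7  25.9] [ 56.2 145.3] 89.8 med z 0.0333
lid 514 [484.9  25.8] [ 56.2 141.6] 89.6 med z 0.0327
bar 81 [498.   26.4] [ 9.2 79.7] 88.9 med z 0.0605
-0.7685828603674256
board 2478 [652.3  25.7] [328.2 102. ] 89.4 med z 0.0911
-0.1 [0.6037 0.7005]
-0.05 [0.6052 0.7001]
0 [0.6056 0.7002]
0.05 [0.6063 0.7002]
0.1 [0.6042 0.7021]
all 107 [483.2  23.7] [179.2  55.7] 0.1 med z 0.0353
lid 87 [493.6  24. ] [158.5  54.7] 0.2 med z 0.035
bar 0 [0. 0.] [0. 0.] 0.0 med z nan
-0.7699905306952124
board 2094 [650.9  25.9] [328.8  97.3] 89.6 med z 0.0935
-0.1 [0.602  0.6954]
-0.05 [0.603  0.6981]
0 [0.6031 0.698 ]
0.05 [0.6038 0.698 ]
0.1 [0.6035 0.6979]
  return _methods._mean(a, axis=axis, dtype=dtype,
  ret = ret.dtype.type(ret / rcount)
```

View pics/c8.png

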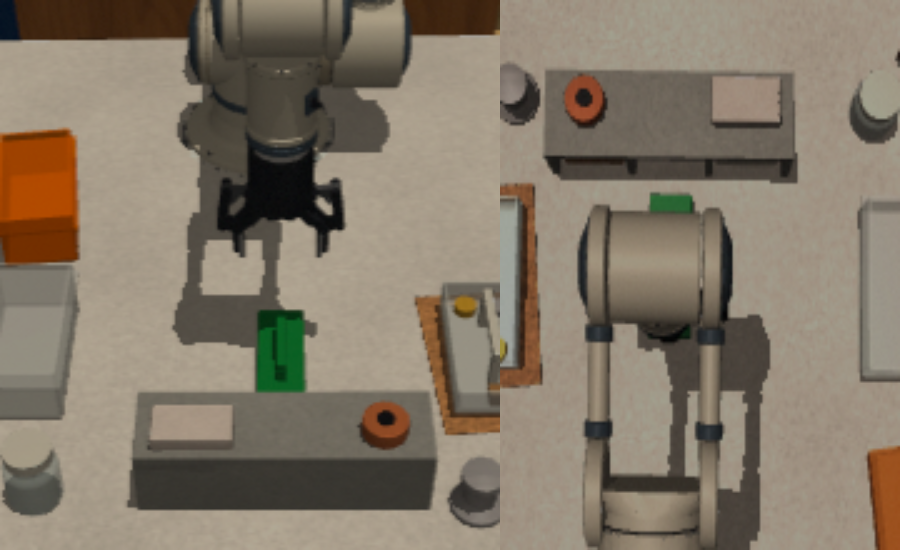

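The case lies flat, straight and released in front of the bay, at left (280,350) and right (670,205). The fingers are above its rear end. Now the side grip near the rear.

```bash
python3 -m crank '[{"grip":85,"x":20,"y":0,"z":0,"twist":0},{"grip":85,"x":20,"y":0,"z":0,"twist":0},{"grip":85,"x":20,"y":0,"z":0,"twist":0},{"grip":85,"x":20,"y":0,"z":0,"twist":0},{"grip":85,"x":20,"y":0,"z":0,"twist":0},{"grip":85,"x":10,"y":0,"z":0,"twist":0},{"grip":85,"x":8,"y":0,"z":0,"twist":0},{"grip":85,"x":4,"y":0,"z":0,"twist":0},{"grip":85,"x":4,"y":0,"z":0,"twist":0},{"grip":85,"x":0,"y":0,"z":0,"twist":0},{"grip":85,"x":0,"y":0,"z":0,"twist":0}]' 50
python3 -m crank '[{"grip":50,"x":0,"y":0,"z":0,"twist":0},{"grip":50,"x":0,"y":0,"z":0,"twist":0},{"grip":50,"x":0,"y":0,"z":0,"twist":0},{"grip":50,"x":0,"y":0,"z":0,"twist":0},{"grip":50,"x":0,"y":0,"z":0,"twist":0},{"grip":50,"x":0,"y":0,"z":0,"twist":0}]'
```

```text
time_s: 20.4
tool_pos: [0.4309, 0.0261, -0.0323]
tcp_rot: [[0.001, -1.0, 0.013], [-0.0, 0.013, 1.0], [-1.0, -0.001, -0.0]]
wrist_force: [0.2, -0.1, -0.1]
finger_gap: 0.0854
time_s: 20.9
tool_pos: [0.431, 0.0262, -0.032]
tcp_rot: [[0.002, -1.0, 0.013], [0.0, 0.013, 1.0], [-1.0, -0.002, 0.0]]
wrist_force: [-1.5, 0.4, 5.6]
finger_gap: 0.0573
```

```bash
python3 -m crank '[{"grip":50,"x":-1,"y":0,"z":0,"twist":0},{"grip":50,"x":0,"y":-5,"z":0,"twist":0},{"grip":50,"x":0,"y":-10,"z":0,"twist":0},{"grip":50,"x":0,"y":-10,"z":0,"twist":0},{"grip":50,"x":0,"y":-10,"z":0,"twist":0},{"grip":50,"x":0,"y":-10,"z":0,"twist":0},{"grip":50,"x":0,"y":-10,"z":0,"twist":0},{"grip":50,"x":0,"y":-10,"z":0,"twist":0},{"grip":50,"x":0,"y":-10,"z":0,"twist":0},{"grip":50,"x":0,"y":-10,"z":0,"twist":0},{"grip":50,"x":0,"y":-10,"z":0,"twist":0},{"grip":50,"x":0,"y":0,"z":0,"twist":0}]'
python3 -m crank '[{"grip":50,"x":0,"y":-5,"z":0,"twist":0},{"grip":50,"x":0,"y":-3,"z":0,"twist":0},{"grip":50,"x":0,"y":-2,"z":0,"twist":0},{"grip":50,"x":0,"y":0,"z":0,"twist":0},{"grip":50,"x":0,"y":0,"z":0,"twist":0}]'
```

```text
time_s: 21.9
tool_pos: [0.5267, 0.0249, -0.032]
tcp_rot: [[0.001, -1.0, 0.013], [-0.0, 0.013, 1.0], [-1.0, -0.001, -0.0]]
wrist_force: [1.4, -0.2, 1.8]
finger_gap: 0.0571
time_s: 22.32
tool_pos: [0.5347, 0.0248, -0.032]
tcp_rot: [[-0.001, -1.0, 0.013], [-0.0, 0.013, 1.0], [-1.0, 0.001, -0.0]]
wrist_force: [-4.0, 0.9, 5.2]
finger_gap: 0.057
```

```bash
python3 -m crank '[{"grip":50,"x":0,"y":-2,"z":0,"twist":0},{"grip":50,"x":0,"y":-2,"z":0,"twist":0},{"grip":50,"x":0,"y":0,"z":0,"twist":0},{"grip":50,"x":0,"y":0,"z":0,"twist":0}]';python3 -m crank '[{"grip":50,"x":0,"y":-2,"z":0,"twist":0},{"grip":50,"x":0,"y":-1,"z":0,"twist":0},{"grip":50,"x":0,"y":0,"z":0,"twist":0},{"grip":50,"x":0,"y":0,"z":0,"twist":0}]'
```

```text
time_s: 22.65
tool_pos: [0.5389, 0.0248, -0.032]
tcp_rot: [[-0.001, -1.0, 0.013], [0.0, 0.013, 1.0], [-1.0, 0.001, -0.0]]
wrist_force: [-4.1, -0.1, 4.7]
finger_gap: 0.0569
time_s: 22.98
tool_pos: [0.5419, 0.0248, -0.032]
tcp_rot: [[-0.001, -1.0, 0.013], [0.0, 0.013, 1.0], [-1.0, 0.001, 0.0]]
wrist_force: [-4.4, -1.0, 5.5]
finger_gap: 0.0569
```

Run:
```python
from m import *
for n in('scene','top'):
    im,d=grab(n,n[0]+'9');w=cloud(n,d)
    R=(abs(w[...,0]-.55)<.12)&(abs(w[...,1]-.026)<.06)
    hsv=cv2.cvtColor(im,cv2.COLOR_RGB2HSV);g=R&(abs(hsv[...,0].astype(int)-65)<25)&(hsv[...,1]>90)
    p=w[g];print(n,len(p)); 
    if len(p): rect(p,'all'); print(p.min(0),p.max(0))
```

```text
scene 117
all 117 [554.1  22.6] [56.2 49.5] 88.0 med z 0.0335
[ 0.52912843 -0.00534025  0.02654815] [0.57905507 0.05146702 0.06372706]
top 20
all 20 [517.1  23.4] [24.4 54.7] 3.2 med z 0.0367
[ 0.50472772 -0.00321609  0.0165396 ] [0.53085852 0.05143311 0.17917536]
```

```bash
python3 -m crank '[{"grip":50,"x":0,"y":-1,"z":0,"twist":0},{"grip":50,"x":0,"y":-1,"z":0,"twist":0},{"grip":50,"x":0,"y":0,"z":0,"twist":0},{"grip":50,"x":0,"y":0,"z":0,"twist":0}]';python3 -m crank '[{"grip":50,"x":0,"y":-1,"z":0,"twist":0},{"grip":50,"x":0,"y":-1,"z":0,"twist":0},{"grip":50,"x":0,"y":0,"z":0,"twist":0},{"grip":50,"x":0,"y":0,"z":0,"twist":0}]'
```

```text
time_s: 23.42
tool_pos: [0.5438, 0.0247, -0.032]
tcp_rot: [[-0.001, -1.0, 0.013], [0.0, 0.013, 1.0], [-1.0, 0.001, 0.0]]
wrist_force: [-4.0, -0.2, 6.2]
finger_gap: 0.0572
time_s: 23.75
tool_pos: [0.5435, 0.0247, -0.032]
tcp_rot: [[-0.006, -1.0, 0.013], [0.0, 0.013, 1.0], [-1.0, 0.006, -0.0]]
wrist_force: [-14.3, -0.9, 11.6]
finger_gap: 0.057
```

It meets the panel (Fx -14 N, travel stopped). Relaxing, releasing and lifting straight up.

```bash
python3 -m crank '[{"grip":50,"x":0,"y":1.5,"z":0,"twist":0},{"grip":70,"x":0,"y":0,"z":0,"twist":0},{"grip":78,"x":0,"y":0,"z":0,"twist":0},{"grip":78,"x":0,"y":0,"z":0,"twist":0},{"grip":78,"x":0,"y":0,"z":0,"twist":0},{"grip":78,"x":-10,"y":0,"z":0,"twist":0},{"grip":78,"x":-25,"y":0,"z":0,"twist":0},{"grip":78,"x":-35,"y":0,"z":0,"twist":0},{"grip":78,"x":-35,"y":5,"z":0,"twist":0},{"grip":45,"x":-35,"y":30,"z":0,"twist":0},{"grip":45,"x":-25,"y":30,"z":0,"twist":0},{"grip":45,"x":0,"y":0,"z":0,"twist":0}]'
python3 -m crank '[{"grip":45,"x":0,"y":2,"z":30,"twist":0},{"grip":45,"x":0,"y":2,"z":40,"twist":0},{"grip":45,"x":0,"y":2,"z":40,"twist":0},{"grip":45,"x":0,"y":0,"z":40,"twist":0},{"grip":45,"x":0,"y":0,"z":40,"twist":0},{"grip":45,"x":0,"y":0,"z":35,"twist":0},{"grip":45,"x":0,"y":0,"z":25,"twist":0},{"grip":45,"x":0,"y":0,"z":0,"twist":0},{"grip":45,"x":0,"y":0,"z":0,"twist":0}]' 60
python3 - <<'E'
from m import *
im,d=grab('scene','s10');w=cloud('scene',d)
R=(abs(w[...,0]-.55)<.12)&(abs(w[...,1]-.026)<.06)
hsv=cv2.cvtColor(im,cv2.COLOR_RGB2HSV);g=R&(abs(hsv[...,0].astype(int)-65)<25)&(hsv[...,1]>90)
p=w[g];rect(p,'case');print(p.min(0),p.max(0))
M=(abs(w[...,0]-.475)<.11)&(abs(w[...,1]-.28)<.06)
rect(w[M&(w[...,2]>.066)&(w[...,2]<.08)],' mat handle'); rect(w[M&(w[...,2]>.04)&(w[...,2]<.055)],' mat rim')
E
```

```text
time_s: 24.75
tool_pos: [0.4827, 0.0256, 0.1384]
tcp_rot: [[0.011, -1.0, 0.013], [-0.0, 0.013, 1.0], [-1.0, -0.011, -0.0]]
wrist_force: [0.8, -0.4, 0.7]
finger_gap: 0.0455
time_s: 25.5
tool_pos: [0.4796, 0.2765, 0.1295]
tcp_rot: [[-0.0, -1.0, 0.01], [-0.001, 0.01, 1.0], [-1.0, 0.0, -0.001]]
wrist_force: [-0.0, -0.5, -0.7]
finger_gap: 0.0448
case 111 [554.1  24.1] [53.8 49.7] 89.0 med z 0.0334
[ 0.52876329 -0.00246953  0.02627992] [0.5789188  0.05127771 0.06492218]
 mat handle 119 [475.9 279.9] [ 13.1 114.6] 89.5 med z 0.0705
 mat rim 348 [476.3 280.1] [ 99.7 198.5] 89.2 med z 0.0458
```

The case is in. Regripping the upper tier at the pose where I released it.

```bash
python3 -m crank '[{"grip":45,"x":20,"y":3,"z":4,"twist":0},{"grip":45,"x":20,"y":0,"z":0,"twist":0},{"grip":45,"x":20,"y":0,"z":0,"twist":0},{"grip":45,"x":20,"y":0,"z":0,"twist":0},{"grip":45,"x":20,"y":0,"z":0,"twist":0},{"grip":45,"x":12,"y":0,"z":0,"twist":0},{"grip":45,"x":6,"y":0,"z":0,"twist":0},{"grip":45,"x":0,"y":0,"z":0,"twist":0},{"grip":45,"x":0,"y":0,"z":0,"twist":0}]' 60
```

```text
time_s: 26.3
tool_pos: [0.4775, 0.2792, 0.0125]
tcp_rot: [[0.001, -1.0, 0.014], [0.0, 0.014, 1.0], [-1.0, -0.001, 0.0]]
wrist_force: [-0.1, 0.2, 0.8]
finger_gap: 0.0452
```

```bash
python3 -m crank '[{"grip":45,"x":5,"y":0.8,"z":1.5,"twist":0},{"grip":45,"x":3,"y":0,"z":0,"twist":0},{"grip":45,"x":0,"y":0,"z":0,"twist":0},{"grip":0,"x":0,"y":0,"z":0,"twist":0},{"grip":0,"x":0,"y":0,"z":0,"twist":0},{"grip":0,"x":0,"y":0,"z":0,"twist":0},{"grip":0,"x":0,"y":0,"z":0,"twist":0},{"grip":0,"x":0,"y":0,"z":0,"twist":0},{"grip":0,"x":0,"y":0,"z":0,"twist":0}]' 60
python3 -m crank '[{"grip":0,"x":-5,"y":0,"z":0,"twist":0},{"grip":0,"x":-10,"y":0,"z":0,"twist":0},{"grip":0,"x":-20,"y":0,"z":0,"twist":0},{"grip":0,"x":-20,"y":0,"z":0,"twist":0},{"grip":0,"x":-20,"y":0,"z":0,"twist":0},{"grip":0,"x":-20,"y":0,"z":0,"twist":0},{"grip":0,"x":-20,"y":0,"z":0,"twist":0},{"grip":0,"x":-12,"y":0,"z":0,"twist":0},{"grip":0,"x":0,"y":0,"z":0,"twist":0},{"grip":0,"x":0,"y":0,"z":0,"twist":0}]'
```

```text
time_s: 27.05
tool_pos: [0.4763, 0.2809, 0.0039]
tcp_rot: [[0.0, -1.0, 0.013], [-0.0, 0.013, 1.0], [-1.0, -0.0, -0.0]]
wrist_force: [-0.6, -2.0, 2.2]
finger_gap: 0.0113
time_s: 27.88
tool_pos: [0.4763, 0.2813, 0.1308]
tcp_rot: [[0.001, -1.0, 0.013], [0.001, 0.013, 1.0], [-1.0, -0.001, 0.001]]
wrist_force: [-0.5, -0.6, -3.9]
finger_gap: 0.0109
```

```bash
python3 -m crank '[{"grip":0,"x":0,"y":0,"z":-15,"twist":0},{"grip":0,"x":0,"y":0,"z":-30,"twist":0},{"grip":0,"x":0,"y":0,"z":-35,"twist":0},{"grip":0,"x":0,"y":0,"z":-35,"twist":0},{"grip":0,"x":0,"y":0,"z":-35,"twist":0},{"grip":0,"x":0,"y":0,"z":-35,"twist":0},{"grip":0,"x":0,"y":0,"z":-35,"twist":0},{"grip":0,"x":0,"y":0,"z":-35,"twist":0},{"grip":0,"x":0,"y":0,"z":-35,"twist":0},{"grip":0,"x":0,"y":0,"z":-35,"twist":0},{"grip":0,"x":0,"y":0,"z":-35,"twist":0},{"grip":0,"x":0,"y":0,"z":-35,"twist":0}]'
python3 -m crank '[{"grip":0,"x":0,"y":0,"z":-35,"twist":0},{"grip":0,"x":0,"y":0,"z":-35,"twist":0},{"grip":0,"x":0,"y":0,"z":-35,"twist":0},{"grip":0,"x":0,"y":0,"z":-30,"twist":0},{"grip":0,"x":0,"y":0,"z":-20,"twist":0},{"grip":0,"x":0,"y":0,"z":-10,"twist":0},{"grip":0,"x":0,"y":0,"z":-6,"twist":0},{"grip":0,"x":0,"y":0,"z":0,"twist":0},{"grip":0,"x":0,"y":0,"z":0,"twist":0},{"grip":0,"x":0,"y":0,"z":0,"twist":0},{"grip":0,"x":0,"y":0,"z":0,"twist":0}]'
python3 - <<'E'
from m import *
print(robot.observe()['tool_pos'])
for n in('scene','top'):
    im,d=grab(n,n[0]+'11');w=cloud(n,d)
    R=(abs(w[...,0]-.47)<.13)&(abs(w[...,1]+.285)<.075)
    rect(w[R&(w[...,2]>.07)&(w[...,2]<.085)],n+' lower rim');rect(w[R&(w[...,2]>.165)&(w[...,2]<.182)],n+' upper rim')
E
```

```text
time_s: 28.88
tool_pos: [0.4695, -0.1157, 0.1285]
tcp_rot: [[-0.003, -1.0, 0.013], [0.001, 0.013, 1.0], [-1.0, 0.003, 0.001]]
wrist_force: [0.7, -0.6, -4.7]
finger_gap: 0.011
time_s: 29.8
tool_pos: [0.4692, -0.2837, 0.1307]
tcp_rot: [[0.0, -1.0, 0.011], [0.0, 0.011, 1.0], [-1.0, -0.0, 0.0]]
wrist_force: [-0.4, -0.2, -4.0]
finger_gap: 0.0108
[ 0.46918193 -0.28369597  0.13074405]
scene lower rim 215 [ 472.4 -285.1] [ 99.  192.7] 89.2 med z 0.0776
scene upper rim 327 [ 472.4 -283.8] [100.1 196. ] 89.5 med z 0.1722
top lower rim 119 [ 452.8 -249.5] [211.3  85.7] 25.1 med z 0.0807
top upper rim 242 [ 469.4 -284.2] [ 99.7 187.9] 89.5 med z 0.1759
```

Aligned within about 1.3 mm. Shifting 1.3 mm in y and lowering; the seat is expected at reported z≈0.073.

```bash
python3 -m crank '[{"grip":0,"x":10,"y":0,"z":-1.3,"twist":0},{"grip":0,"x":12,"y":0,"z":0,"twist":0},{"grip":0,"x":10,"y":0,"z":0,"twist":0},{"grip":0,"x":8,"y":0,"z":0,"twist":0},{"grip":0,"x":4,"y":0,"z":0,"twist":0},{"grip":0,"x":3,"y":0,"z":0,"twist":0},{"grip":0,"x":3,"y":0,"z":0,"twist":0},{"grip":0,"x":3,"y":0,"z":0,"twist":0},{"grip":0,"x":2,"y":0,"z":0,"twist":0},{"grip":0,"x":0,"y":0,"z":0,"twist":0},{"grip":0,"x":0,"y":0,"z":0,"twist":0}]'
python3 -m crank '[{"grip":0,"x":1,"y":0,"z":0,"twist":0},{"grip":0,"x":1,"y":0,"z":0,"twist":0},{"grip":0,"x":0.5,"y":0,"z":0,"twist":0},{"grip":0,"x":0,"y":0,"z":0,"twist":0},{"grip":0,"x":0,"y":0,"z":0,"twist":0}]'
```

```text
time_s: 30.82
tool_pos: [0.4689, -0.2862, 0.0758]
tcp_rot: [[0.0, -1.0, 0.013], [-0.0, 0.013, 1.0], [-1.0, -0.0, -0.0]]
wrist_force: [0.2, 1.0, -3.7]
finger_gap: 0.0105
time_s: 31.23
tool_pos: [0.4689, -0.2862, 0.0732]
tcp_rot: [[0.0, -1.0, 0.013], [-0.0, 0.013, 1.0], [-1.0, -0.0, -0.0]]
wrist_force: [0.0, 0.3, -4.4]
finger_gap: 0.0112
```

```bash
python3 -m crank '[{"grip":0,"x":0.7,"y":0,"z":0,"twist":0},{"grip":0,"x":0,"y":0,"z":0,"twist":0},{"grip":0,"x":0,"y":0,"z":0,"twist":0}]'; python3 -m crank '[{"grip":0,"x":0.7,"y":0,"z":0,"twist":0},{"grip":0,"x":0,"y":0,"z":0,"twist":0},{"grip":0,"x":0,"y":0,"z":0,"twist":0}]'
```

```text
time_s: 31.48
tool_pos: [0.4689, -0.2863, 0.0729]
tcp_rot: [[0.0, -1.0, 0.013], [-0.0, 0.013, 1.0], [-1.0, -0.0, -0.0]]
wrist_force: [-0.7, -0.0, -1.2]
finger_gap: 0.0111
time_s: 31.73
tool_pos: [0.469, -0.2864, 0.0729]
tcp_rot: [[0.001, -1.0, 0.013], [-0.001, 0.013, 1.0], [-1.0, -0.001, -0.001]]
wrist_force: [-4.4, 0.9, 5.3]
finger_gap: 0.0112
```

Seated (contact at z 0.0729). Release, lift, retreat and check.

```bash
python3 -m crank '[{"grip":0,"x":-0.7,"y":0,"z":0,"twist":0},{"grip":45,"x":0,"y":0,"z":0,"twist":0},{"grip":45,"x":0,"y":0,"z":0,"twist":0},{"grip":45,"x":0,"y":0,"z":0,"twist":0},{"grip":45,"x":0,"y":0,"z":0,"twist":0},{"grip":45,"x":0,"y":0,"z":0,"twist":0},{"grip":45,"x":-15,"y":0,"z":0,"twist":0},{"grip":45,"x":-25,"y":0,"z":0,"twist":0},{"grip":45,"x":-30,"y":0,"z":0,"twist":0},{"grip":45,"x":-30,"y":0,"z":0,"twist":0},{"grip":45,"x":0,"y":0,"z":35,"twist":0},{"grip":45,"x":0,"y":0,"z":35,"twist":0}]'
python3 -m crank '[{"grip":45,"x":0,"y":0,"z":40,"twist":0},{"grip":45,"x":0,"y":0,"z":40,"twist":0},{"grip":45,"x":0,"y":0,"z":40,"twist":0},{"grip":45,"x":0,"y":3,"z":40,"twist":0},{"grip":45,"x":0,"y":3,"z":40,"twist":0},{"grip":45,"x":0,"y":3,"z":40,"twist":0},{"grip":45,"x":0,"y":3,"z":40,"twist":0},{"grip":45,"x":0,"y":3,"z":40,"twist":0},{"grip":45,"x":0,"y":0,"z":40,"twist":0},{"grip":45,"x":0,"y":0,"z":40,"twist":0},{"grip":45,"x":0,"y":0,"z":0,"twist":0},{"grip":45,"x":0,"y":0,"z":0,"twist":0}]'
python3 - <<'E'
from m import *
A={}
for n in('scene','top'):
    im,d=grab(n,n[0]+'12');w=cloud(n,d)
    R=(abs(w[...,0]-.47)<.13)&(abs(w[...,1]+.285)<.075)
    rect(w[R&(w[...,2]>.133)&(w[...,2]<.16)],n+' handle');rect(w[R&(w[...,2]>.105)&(w[...,2]<.128)],n+' upper rim');rect(w[R&(w[...,2]>.01)&(w[...,2]<.07)],n+' lower')
    R=(abs(w[...,0]-.55)<.12)&(abs(w[...,1]-.026)<.06)
    hsv=cv2.cvtColor(im,cv2.COLOR_RGB2HSV);g=R&(abs(hsv[...,0].astype(int)-65)<25)&(hsv[...,1]>90)
    p=w[g];rect(p,n+' case');rect(p[p[:,2]>.05],n+' bar');print(p.min(0),p.max(0))
    A[n]=im
w=cloud('top',np.load('pics/t12.npy'))
for nm,u0,u1,v0,v1 in(('jar',380,402,120,148),('door',230,256,115,140),('nail',150,176,200,236),('level',460,495,175,240)):
    q=w[v0:v1,u0:u1].reshape(-1,3);rect(q[(q[:,2]>.03)&(q[:,2]<.12)],nm)
cv2.imwrite('pics/c12.png',np.vstack([cv2.resize(A['scene'][90:300,60:500],(700,300)),cv2.resize(A['top'][90:270,140:510],(700,300))])[:,:,::-1])
E
```

```text
time_s: 32.73
tool_pos: [0.4706, -0.2171, 0.175]
tcp_rot: [[0.004, -1.0, 0.016], [-0.002, 0.016, 1.0], [-1.0, -0.004, -0.002]]
wrist_force: [1.0, 0.6, -0.1]
finger_gap: 0.0452
time_s: 33.73
tool_pos: [0.4594, 0.186, 0.1721]
tcp_rot: [[-0.001, -1.0, 0.008], [-0.0, 0.008, 1.0], [-1.0, 0.001, -0.0]]
wrist_force: [-0.3, -0.6, -0.5]
finger_gap: 0.045
scene handle 127 [ 472.3 -286.6] [ 13.1 114.7] 89.3 med z 0.1403
scene upper rim 477 [ 468.6 -287. ] [100.6 198.9] 89.0 med z 0.1137
scene lower 647 [ 474.3 -285.7] [111.  200.7] 89.3 med z 0.0459
scene case 113 [552.3  24.4] [53.8 47. ] 89.9 med z 0.0333
scene bar 11 [572.2  25.2] [8.9 7.1] 87.0 med z 0.0601
[ 0.52878367 -0.00245652  0.02701761] [0.57585398 0.05135407 0.06633709]
top handle 175 [ 468.2 -286.4] [ 14.  110.5] 88.7 med z 0.1426
top upper rim 371 [ 469.7 -286.7] [100.  188.4] 89.2 med z 0.1166
top lower 237 [ 473.2 -283.4] [145.4 255.6] 88.7 med z 0.0622
top case 437 [571.   24.3] [87.1 54.9] 0.3 med z 0.0359
top bar 39 [586.6  23.6] [40.6  7. ] 0.4 med z 0.0636
[ 0.52740271 -0.00319666  0.02378006] [0.61455963 0.05186724 0.06850415]
jar 332 [ 672.4 -253.8] [59.3 59.7] 25.4 med z 0.0852
door 162 [692.6 242.3] [45.  45.6] 89.9 med z 0.0606
nail 533 [383.  513.9] [64.5 90.8] 86.0 med z 0.046
level 491 [ 427.4 -558.3] [199.2  25.5] 20.5 med z 0.0457
```

View pics/c12.png

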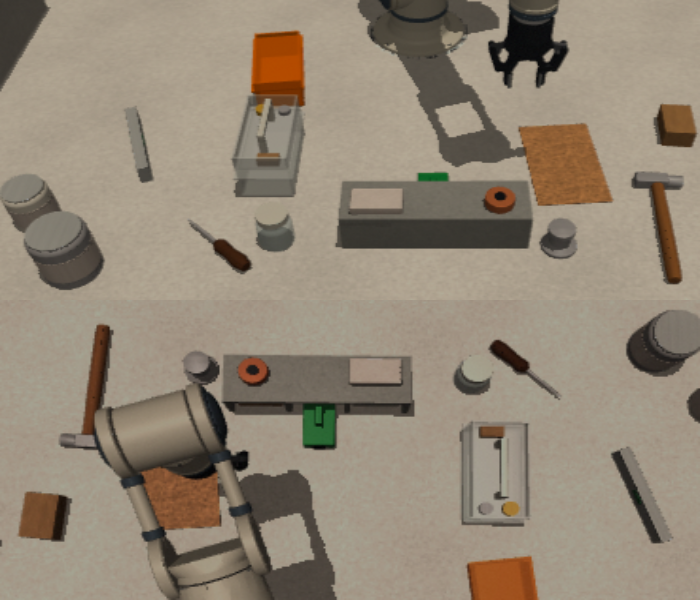

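The upper tier is seated (scene (270,140), top (495,475)), the case sits straight in the middle bay (top (319,425)), and the hand is clear. Handing in.

```bash
python3 -c "
from rig import robot
print(robot.finish_job())"
```

```text
the job is handed in; nothing more can be done
None
```

The whole sequence is done and I handed the job in at about 34 s of the 72 s; it reported no verdict. The upper tier went onto the mat and the case came out onto the shelf. I released the case there, gripped it again by its sides and slid it into the middle bay until it met the back panel (Fx about -14 N). The upper tier then went back on the lower one.

**Last camera checks:**
- **Upper tier:** centred on the lower tier within about 1–2 mm. Its rim is at 0.1166 m (0.1172 m before) and its yaw is within about 0.5° of the lower tier's.
- **Lower tier:** it moved by no more than about 1 mm.
- **Case:** its origin is about 4 mm inside the bay front, which is about 1 mm off the panel, and about 1 mm off the middle line. It lies straight and flat.
- **Other things:** the jar, doorstop, nail box and level are within about 1 mm of where they started. I checked the hammer and awl only by eye in the last picture, and they look unmoved.

**What disagreed:** the reported TCP height is about 41 mm lower than the fingertips the cameras see. Because of that, my first close on the tier's handle shut empty above the bar and touched nothing. After that I worked from the camera heights.

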